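Lean an engraved plaque on the inspection rest

ROBOT

A 6-joint arm with a two-finger parallel gripper is mounted at the origin on the work surface. World frame = base frame: x ahead of the robot, y to its left, z up, the work surface at z = 0. Lengths are in m, angles in degrees, forces in N, time in s.
With the tool pointing down it reaches from about 0.325 to 0.85 m from the base axis. Payload 15.5 kg.
Tool frame: the origin (TCP) lies midway between the tips of the shut fingers; the grasp point (between the pads) lies 19 mm behind it; z points along the fingers, x is the direction in which the jaws open and shut, and the axes are right-handed (so a half turn about z gives the same grasp; the last joint's range is limited). The gripper opens to 91 mm and grips with 3 to 60 N. Pads are 32 mm wide; open, the fingers measure 118 mm over their backs; the gripper's body (76 mm by 178 mm) begins 60 mm behind the grasp point.
Start: joints at [70.961, 28.281, 77.091, -0, 74.628, -5.472], TCP at [0.147, 0.608, 0.214] pointing down, gripper open.
Joint ranges: [-166.48, 166.48], [-47.26, 123.95], [12.59, 153.08], [-70.14, 250.14], [6.76, 159.57], [-176.63, 176.63]. Speed limits (degrees/s): [108.29, 108.29, 147.25, 172.46, 172.46, 172.46].

INTERFACE

Orientations are given as [roll, pitch, yaw] about the fixed x, y, z axes, in that order (R = Rz(yaw) Ry(pitch) Rx(roll)).
In Python, from station import r, vision gives the robot as it stands. Calls block until the motion is done:
- r.move_to(position, orientation): joint-space move of the TCP to a pose.
- r.line_to(position, v=0.15, orientation=None, max_force=None): straight line of the TCP; orientation=None keeps the orientation; v is the mean speed in m/s. With max_force (N) it stops when the force on the tool has changed by that much, and returns True; else False.
- r.move_joints(angles): joint-space move.
- r.set_gripper(opening, effort=None): finger opening in m; effort is the grip in N (None keeps the last); returns when the fingers have stopped.
- r.pause(seconds).
- r.inverse_kinematics(position, orientation): joint angles nearest the present ones, or None.
- r.sense(): the state.
- vision.read_camera(name): name is "scene" or "side" or "wrist"; returns (picture, depth): 480x640x3 uint8, red, green, blue; 480x640 float32, m along the optical axis (not along the pixel's ray), 0 where there is no reading.
- vision.camera_model(name): a dict with "K" (3x3 intrinsics, pixels), "world_from_camera" (4x4, takes a point from camera to world coordinates); the wrist camera has in their place "T_tool_cam" (4x4, takes a point from camera to tool coordinates, whose origin is the TCP and whose axes are the tool frame's). Camera axes: x right, y up, looking along -z (the intrinsics and any distortion apply to the point x, -y, -z); pixel columns grow to the right and rows downward; lengths in m; the calibration is good to about 2 mm. A picture is of the moment at which its call begins: read the wrist's pose just before it. camera_model takes no time and is no camera call.
A pose or a line that the arm cannot do raises r.MotionError and nothing moves.
- r.sign_off(): hands the job in, once; it reports no verdict.
The state is a dict: "time": time; "q": joint angles; "joint_vel": joint speeds; "effort": joint torques, N m; "tcp_pos": TCP position; "tcp_rot": TCP orientation; "wrist_force": force on the tool from outside, world axes, zero at the start; "moment": the same for the moment, N m; "finger_gap": finger opening in m.
Only numpy, scipy, OpenCV 4.12 (cv2) and the standard library are available. Lean on these libraries where they do the work, as an engineer would, in place of code of your own. Each camera call takes 0.05 s, during which the arm holds its last target.

TASK

Stand the steel tumbler upright on the bench beside the deck, then slide the wooden plaque over in front of the rest that stands farther behind the stop strip and tip it up, so that it stands on the deck with its foot close to the strip, square and centred, leaning back on that rest's bar at about 30 degrees from upright. Leave the other things where they are, and do not knock the tumbler over.

Things in the scene. Friction and masses are not known exactly. Their poses are not given: they have to be found in the camera images.
- deck: Perforated aluminium deck, fixed. Origin on the bench below the middle of the stop strip's near face; x away from the robot, y left along the strip, z up. Top at z = 45 mm; x from -130 (front edge) to 105 mm, y -200 to 200. Plate 12 mm thick; under it the frame starts 10 mm behind the front edge. Strip: a steel bar across the whole deck, x 0 to 10 mm, 14 mm high above the deck top.
- rest_far: Rest standing farther behind the strip: a fixed level steel bar on two posts. Origin on the deck top at the strip's near face, mid-bay; axes as the deck's. Bar 130 mm long along y, 12 mm thick, its axis 62 mm behind the strip face and 110 mm above the deck top. A plaque with its foot at the strip leaning on it is about 30 degrees from upright.
- rest_near: The same bar and posts, but only 32 mm behind the strip face: gives a steep lean of about 15 degrees, not wanted. Its bay is 180 mm beside the other one, to the left or to the right. Origin and axes as for the other rest.
- plaque_mid (a point): Centre of the loose dark wooden plaque: 160 (its x) by 120 (y) by 10 mm (z, up as it lies), about 0.16 kg. It lies flat on the deck in the nearer rest's bay, turned up to 13 degrees from square, hanging out over the front edge; its x points away from the robot. When pushed up to the strip it overhangs the front edge by 30 mm.
- plaque_foot (a point): Middle of the plaque's edge that is far from the robot (80 mm along its x from the centre), on the upper face as it lies. When leaned it is the corner that stands on the deck, and the plaque's x points down; it then stands about 8 mm in front of the strip, whose top edge the leaning face just touches. Axes as the plaque's.
- tumbler_mid (a point): Centre of a loose steel tumbler, an open cylinder 56 mm in diameter and 95 mm high, standing on the deck in the far rest's bay; z up. About 0.16 kg.
- stone_mid (a point): Bystander: a grey pebble 92 mm across, 35 mm high. Centre, half-way up.
- dish_mid (a point): Bystander: a shallow round metal dish 140 mm across, 22 mm high. Centre, half-way up.
- ringblank_mid (a point): Bystander: a small steel ring 52 mm across, 14 mm high, lying on the deck behind the strip, between the two rests. Centre, half-way up.
- cap_mid (a point): Bystander: a black lens cap 68 mm across, 14 mm high. Centre, half-way up.
- tin_mid (a point): Bystander: an aluminium bowl 100 mm across, 50 mm high. Centre, half-way up.
- spray_mid (a point): Bystander: a spray can 52 mm across, 150 mm high. Centre, half-way up.
- driver: Bystander: a screwdriver lying on the bench in front of the deck. Origin on the bench under its middle, x along it, 200 mm long, 26 mm thick.
Mind the look-alikes: they are no part of the job. Of the things like the part that bears plaque_mid, leave any that is orange; of the rest the larger one is meant.

How it is judged (in metres and radians):
At the end, for the whole second after the job is handed in: The plaque is at rest, leaning on the far rest's bar at 24.5 to 35 degrees from upright, its foot on the deck in front of the strip and within 25 mm of it, within 25 mm of the middle of that rest's bay and square to it within 0.12 rad; the tumbler stands upright and still on the bench (angle between plaque_mid's own x axis and vertical between 2.531 and 2.714 rad and x of plaque_foot in the frame of rest_far between -0.025 and 0.004 m and z of plaque_foot in the frame of rest_far between -0.004 and 0.005 m and y of plaque_foot in the frame of rest_far between -0.025 and 0.025 m and angle between the y axis of plaque_mid and the y axis of rest_far, either way round below 0.12 rad and contact force between plaque and rest_far above 0.05 N and linear speed of each of plaque, tumbler below 0.01 m/s and angular speed of plaque below 0.05 rad/s and angle between tumbler_mid's own z axis and vertical below 0.1 rad and height (world z) of tumbler_mid below 0.055 m); the robot touches nothing.
It fails at once if the tumbler is knocked over (tilted more than 0.6 rad) (angle between tumbler_mid's own z axis and vertical above 0.6 rad).
It fails at once if the plaque falls off the deck (its centre below the deck top by more than 10 mm) (height (world z) of plaque_mid below 0.035 m).
It fails at once if a bystander is moved by more than 30 mm (distance of any of stone_mid, dish_mid, ringblank_mid, cap_mid, tin_mid, spray_mid, driver from where it was at the start of the episode above 0.03 m).
It also fails if it takes over 72 s, if anything falls off the work surface, if the arm or the gripper's body presses on something with over 40 N, if the wrist force passes 120 N, or if a joint passes its speed limit or range.

## Working session

There is one attempt and no reset: what is moved stays moved. The work goes in short steps, each a Python script; the robot and the scene stay as the last script left them, time stands still between calls to the robot, and variables do not carry over. Pictures are saved under pics/ and viewed, and the job is handed in when it is done.

```bash
ls; mkdir -p pics; cat > h.py <<'E'
import numpy as np, cv2
from station import r, vision
def shot(n,fn):
    s=r.sense(); im,d=vision.read_camera(n); cv2.imwrite(f'pics/{fn}.png',im[:,:,::-1]); np.savez(f'pics/{fn}.npz',im=im,d=d,p=s['tcp_pos'],o=s['tcp_rot']); return im,d
E
python3 - <<'E'
from h import *
for n in ['scene','side','wrist']:
    shot(n,n+'0'); m=vision.camera_model(n); print(n,{k:np.round(v,4).tolist() if not isinstance(v,str) else v for k,v in m.items()})
print(r.sense())
E
```

```text
pics
scene {'K': [[452.1954, 0.0, 320.8479], [0.0, 452.1954, 239.8975], [0.0, 0.0, 1.0]], 'world_from_camera': [[0.1242, -0.788, 0.603, 1.1593], [0.9923, 0.0993, -0.0745, -0.1006], [-0.0012, 0.6076, 0.7943, 0.9293], [0.0, 0.0, 0.0, 1.0]]}
side {'K': [[547.9022, 0.0, 317.3152], [0.0, 547.9022, 245.7705], [0.0, 0.0, 1.0]], 'world_from_camera': [[0.7832, 0.4504, -0.4288, -0.0584], [-0.6218, 0.5649, -0.5425, -0.7018], [-0.0021, 0.6915, 0.7224, 0.9974], [0.0, 0.0, 0.0, 1.0]]}
wrist {'K': [[364.0298, 0.0, 317.0549], [0.0, 364.0298, 233.7829], [0.0, 0.0, 1.0]], 'T_tool_cam': [[1.0, 0.0001, 0.0002, -0.0006], [0.0001, -0.9619, -0.2735, -0.0775], [0.0002, 0.2735, -0.9619, -0.1707], [0.0, 0.0, 0.0, 1.0]]}
{'time': 0.15, 'q': array([ 7.09608194e+01,  2.83071551e+01,  7.71185670e+01,  8.74152215e-04,
        7.46259299e+01, -5.47193955e+00]), 'joint_vel': array([ 0.00937247, -0.04179783, -0.16853468, -0.1065423 , -0.0330531 ,
       -0.01510014]), 'effort': array([ 2.16172950e-03, -8.79199362e+01, -3.82045770e+01,  7.07386807e-02,
        5.02042717e-02, -5.07713048e-05]), 'tcp_pos': array([0.14652049, 0.60730067, 0.21347277]), 'tcp_rot': array([-1.79994236e+02,  5.13362902e-02,  7.64325294e+01]), 'wrist_force': array([-1.08210153, -1.20557096, -0.24315253]), 'moment': array([-0.02142221, -0.02415307,  0.006176  ]), 'finger_gap': 0.09118459355478373}
```

View pics/scene0.png

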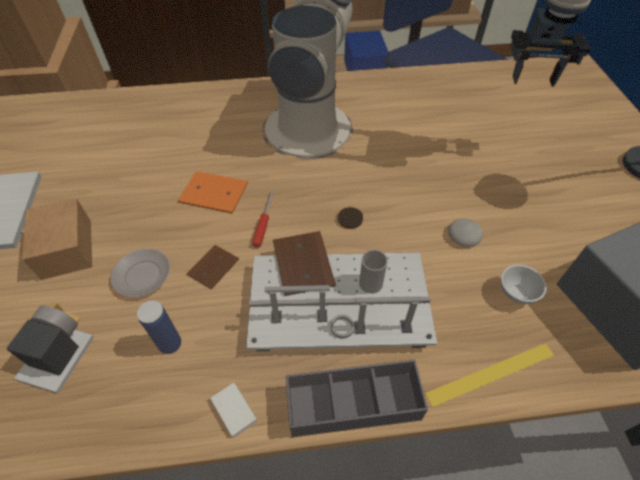

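View pics/side0.png

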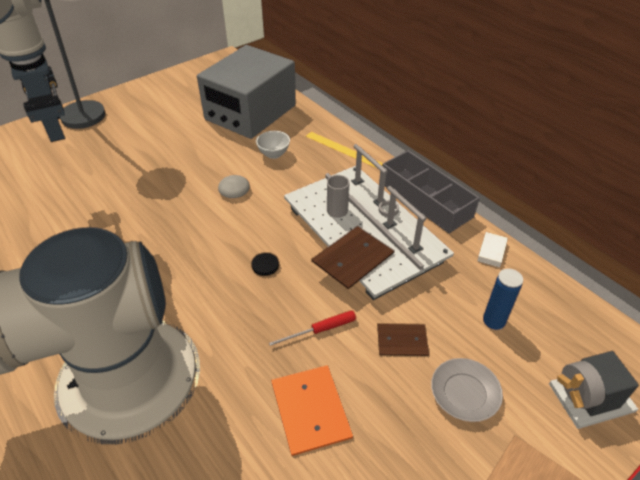

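Look-alikes in the scene picture: dark plaque on the deck (303,262), small dark plaque on the bench (213,266), and orange plate (213,191). The large dark one on the deck fits, since it isn't orange, it's the larger one and it lies on the deck. I'll confirm this in enlarged crops and localise the deck.

```bash
cat >> h.py <<'E'
def cloud(n,fn):
    z=np.load(f'pics/{fn}.npz'); m=vision.camera_model(n); K=m['K']; d=z['d']
    v,u=np.mgrid[0:480,0:640]; X=np.stack([(u-K[0,2])/K[0,0]*d,-(v-K[1,2])/K[1,1]*d,-d],-1)
    if n=='wrist':
        from scipy.spatial.transform import Rotation as R
        T=np.eye(4);T[:3,:3]=R.from_euler('xyz',z['o'],degrees=True).as_matrix();T[:3,3]=z['p'];T=T@m['T_tool_cam']
    else: T=m['world_from_camera']
    P=X@T[:3,:3].T+T[:3,3]; P[d==0]=np.nan; return z['im'],P
E
python3 - <<'E'
from h import *
a=cv2.imread('pics/scene0.png'); b=cv2.imread('pics/side0.png')
cv2.imwrite('pics/c1.png',cv2.resize(a[170:370,180:450],None,fx=2.9,fy=2.9,interpolation=cv2.INTER_CUBIC))
cv2.imwrite('pics/c2.png',cv2.resize(b[130:370,240:480],None,fx=2.5,fy=2.5,interpolation=cv2.INTER_CUBIC))
for n in ['scene','side']:
    im,P=cloud(n,n+'0')
    pts={'scene':[(303,262),(213,266),(373,272),(350,218),(262,230),(340,325),(250,300),(466,232),(140,275)],'side':[(350,255),(338,195),(265,264),(335,322),(380,270),(233,187),(466,390)]}[n]
    for u,v in pts: print(n,(u,v),np.round(P[v,u],3))
E
```

```text
scene (303, 262) [ 0.554 -0.068  0.054]
scene (213, 266) [ 0.504 -0.288  0.004]
scene (373, 272) [0.651 0.073 0.131]
scene (350, 218) [0.402 0.071 0.014]
scene (262, 230) [ 0.421 -0.162  0.023]
scene (340, 325) [ 0.722 -0.005  0.044]
scene (250, 300) [ 0.645 -0.194  0.06 ]
scene (466, 232) [0.498 0.352 0.031]
scene (140, 275) [ 0.51  -0.463  0.006]
side (350, 255) [ 0.542 -0.065  0.055]
side (338, 195) [0.606 0.057 0.123]
side (265, 264) [0.388 0.065 0.017]
side (335, 322) [ 0.407 -0.174  0.024]
side (380, 270) [ 0.57  -0.139  0.048]
side (233, 187) [0.474 0.342 0.03 ]
side (466, 390) [ 0.514 -0.455  0.006]
```

View pics/c1.png

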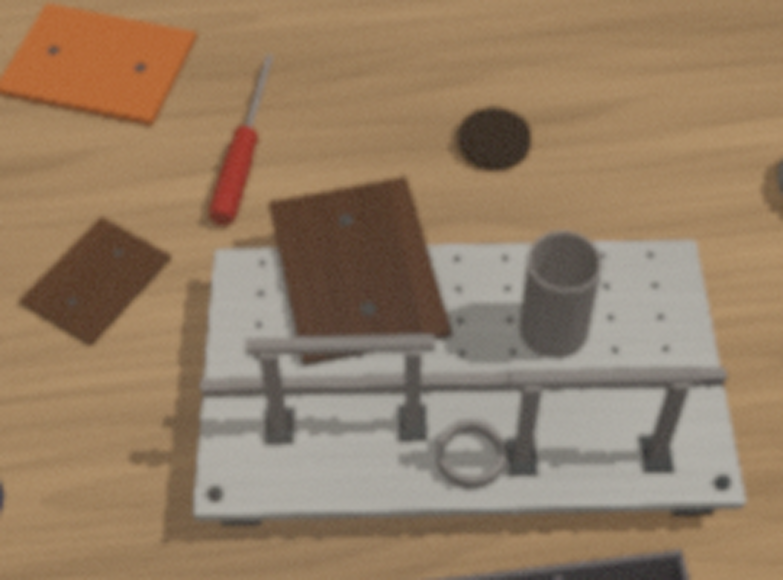

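View pics/c2.png

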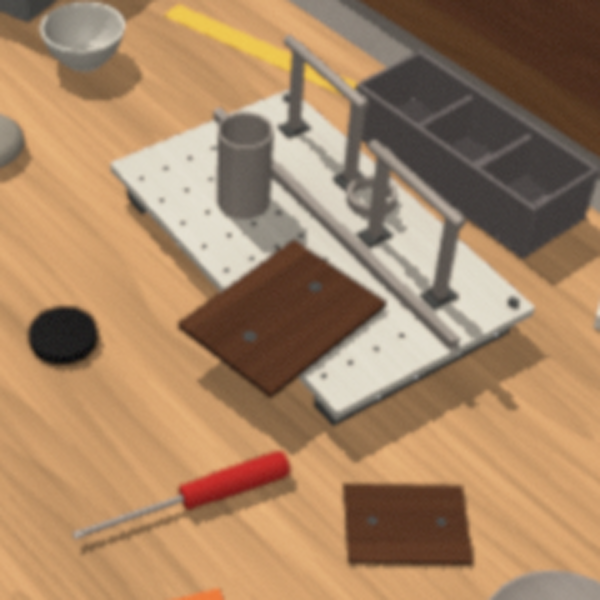

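The crops confirm it: the large dark plaque is on the deck at scene (303,262), and the small dark one is off the deck on the bench. The nearer rest is in the plaque's bay (-y side). The farther rest is behind the tumbler (+y side). Next I'll fit the poses from the depth.

```bash
cat > fit.py <<'E'
from h import *
import sys
def fit(sfx='0',verbose=True):
    out={}
    for n in ['scene','side']:
        im,P=cloud(n,n+sfx); Q=P.reshape(-1,3); C=im.reshape(-1,3).astype(float)
        roi=(Q[:,0]>.35)&(Q[:,0]<.9)&(Q[:,1]>-.32)&(Q[:,1]<.4)
        white=(C.min(1)>110)&((C.max(1)-C.min(1))<40)
        m=roi&(Q[:,2]>.036)&(Q[:,2]<.052)&white
        rect=cv2.minAreaRect(Q[m][:,:2].astype(np.float32)); print(n,'deck rect',np.round(rect[0],4),np.round(rect[1],4),rect[2], 'z',np.median(Q[m][:,2]))
        s=roi&(Q[:,2]>.155)&(Q[:,2]<.168); 
        from scipy.cluster.vq import kmeans2
        B=Q[s]; 
        for sg in (0,1):
            b=B[(B[:,1]>0.005)==sg]
            if len(b)>5: print(' bar',len(b),np.round(b.mean(0),4),np.round(b[:,:2].min(0),3),np.round(b[:,:2].max(0),3))
        br=roi&(C[:,0]>C[:,2]*1.35)&(C[:,0]<140)&(Q[:,2]>.05)&(Q[:,2]<.062)
        mask=br.reshape(480,640).astype(np.uint8); k,l,st,ce=cv2.connectedComponentsWithStats(mask); j=1+np.argmax(st[1:,4]); pp=Q[(l==j).ravel()]
        rect=cv2.minAreaRect(pp[:,:2].astype(np.float32)); print(' plaque',np.round(rect[0],4),np.round(rect[1],4),rect[2],np.median(pp[:,2]), np.round(cv2.boxPoints(rect),3).tolist())
        t=roi&(Q[:,2]>.12)&(Q[:,2]<.15)&(np.hypot(Q[:,0]-.63,Q[:,1]-.07)<.09)&(Q[:,0]<.68)
        T=Q[t]; r0=T[T[:,2]>.136]; print(' tumbler',len(T),len(r0), np.round(T.mean(0),4), [cv2.minEnclosingCircle(r0[:,:2].astype(np.float32))] if len(r0) else '')
fit(*sys.argv[1:])
E
python3 fit.py
```

```text
scene deck rect [0.6448 0.0941] [0.2955 0.6108] 3.3585379123687744 z 0.04369030063781015
 bar 336 [ 0.6866 -0.0901  0.1584] [ 0.674 -0.156] [ 0.7   -0.026]
 bar 345 [0.7341 0.0845 0.1583] [0.721 0.021] [0.747 0.149]
 plaque [ 0.5495 -0.0697] [0.1617 0.12  ] 5.406919002532959 0.05381454389515006 [[0.46299999952316284, -0.017999999225139618], [0.4749999940395355, -0.13699999451637268], [0.6359999775886536, -0.12200000137090683], [0.6240000128746033, -0.0020000000949949026]]
 tumbler 330 122 [0.6259 0.0789 0.1318] [((0.6253893971443176, 0.08026119321584702), 0.029083378612995148)]
side deck rect [0.6382 0.092 ] [0.3008 0.612 ] 5.379150390625 z 0.04532236976259346
 bar 232 [ 0.6831 -0.0921  0.1594] [ 0.673 -0.155] [ 0.698 -0.024]
 bar 182 [0.7311 0.0842 0.1594] [0.721 0.021] [0.747 0.152]
 plaque [ 0.5481 -0.068 ] [0.1631 0.123 ] 6.080371379852295 0.055334496002701794 [[0.460999995470047, -0.014999999664723873], [0.4740000069141388, -0.1379999965429306], [0.6359999775886536, -0.12099999934434891], [0.6230000257492065, 0.0020000000949949026]]
 tumbler 312 104 [0.6235 0.0792 0.1321] [((0.6226660013198853, 0.08123835921287537), 0.030060673132538795)]
```

```bash
python3 - <<'E'
from h import *
for n in ['scene','side']:
    im,P=cloud(n,n+'0'); Q=P.reshape(-1,3); C=im.reshape(-1,3).astype(float)
    m=(Q[:,2]>.038)&(Q[:,2]<.066)&(C.min(1)>80)&((C.max(1)-C.min(1))<45)
    mask=cv2.morphologyEx(m.reshape(480,640).astype(np.uint8),cv2.MORPH_OPEN,np.ones((2,2)))
    k,l,st,ce=cv2.connectedComponentsWithStats(mask); 
    for j in np.argsort(-st[1:,4])[:3]+1:
        pp=Q[(l==j).ravel()]; rect=cv2.minAreaRect(pp[:,:2].astype(np.float32)); print(n,st[j],np.round(rect[0],4),np.round(rect[1],4),rect[2])
    # bars line fit
    for lo,hi in ((-.17,-.01),(.015,.16)):
        s=(Q[:,2]>.150)&(Q[:,2]<.168)&(Q[:,0]>.66)&(Q[:,0]<.77)&(Q[:,1]>lo)&(Q[:,1]<hi)
        b=Q[s]; p=np.polyfit(b[:,1],b[:,0],1); print(' bar yaw',-np.degrees(np.arctan(p[0])))
    s=(Q[:,2]>.0565)&(Q[:,2]<.063)&(Q[:,0]>.6)&(Q[:,0]<.72)&(Q[:,1]>-.22)&(Q[:,1]<.24)&(C.max(1)-C.min(1)<45)
    b=Q[s]
    for _ in range(6):
        p=np.polyfit(b[:,1],b[:,0],1); e=b[:,0]-np.polyval(p,b[:,1]); b=b[abs(e)<.008]
    print(' strip',len(b),p,-np.degrees(np.arctan(p[0])),b[:,1].min(),b[:,1].max(),e.min(),e.max(),b[:,2].mean())
E
```

```text
scene [  248   253   190    97 12113] [0.6314 0.0114] [0.4103 0.2645] 82.55111694335938
scene [502 265  45  38 415] [0.6709 0.4406] [0.1289 0.0947] 78.94125366210938
scene [282 125  49  14 340] [ 0.0705 -0.0115] [0.1466 0.0464] 81.56587219238281
 bar yaw -5.677004027757523
 bar yaw -5.836034950628993
 strip 327 [0.1003125  0.66751816] -5.728319978162373 -0.19662820272158765 0.1984505078684744 -0.005649235883685044 0.007198653909437636 0.05828724224855439
side [ 286  167  168  130 7599] [0.6537 0.0018] [0.4057 0.2639] 87.10147857666016
side [ 80 365  89  44 818] [-0.0204 -0.0601] [0.0563 0.1647] 70.82442474365234
side [ 57   0  91  27 576] [0.6521 1.6086] [0.3871 0.0385] 2.8567259311676025
 bar yaw -5.420192188230491
 bar yaw -5.478513451479185
 strip 332 [0.0917343  0.66562838] -5.241319090570062 -0.19838529504818236 0.19521832936232042 -0.00637654106985186 0.007573068981339803 0.05925893005090096
```

```bash
cat >> h.py <<'E'
from scipy.spatial.transform import Rotation as R
YAW=np.radians(-5.6); O=np.array([.662,.0015,0]); EX=np.array([np.cos(YAW),np.sin(YAW),0]); EY=np.array([-np.sin(YAW),np.cos(YAW),0]); EZ=np.array([0,0,1.])
def D(x,y,z=0): return O+x*EX+y*EY+z*EZ   # deck frame -> world
def eul(M): return R.from_matrix(M).as_euler('xyz',degrees=True)
def tilt(alpha,yaw,flip=1):  # tool z: alpha deg below horizontal, heading yaw(rad); tool x in vertical plane
    h=np.array([np.cos(yaw),np.sin(yaw),0]); a=np.radians(alpha)
    z=np.cos(a)*h-np.sin(a)*EZ; x=flip*(np.sin(a)*h+np.cos(a)*EZ); return np.stack([x,np.cross(z,x),z],1)
E
python3 - <<'E'
from h import *
for n in ['scene','side']:
    im,P=cloud(n,n+'0'); Q=P.reshape(-1,3)
    c=D(-.08,.26); m=(np.hypot(Q[:,0]-c[0],Q[:,1]-c[1])<.07); print(n,c,m.sum(),np.nanmax(Q[m,2]))
for a in (45,50,70,90,110,120,122):
  for f in (1,-1):
    # start plaque / far bay
    for nm,p,yw in (('near',np.array([.485,-.075,.05]),np.radians(5.7)),('far',D(0.06,.09,.18),YAW)):
        q=r.inverse_kinematics(p,eul(tilt(a,yw,f))); print(a,f,nm,None if q is None else np.round(q,0))
E
```

```text
scene [0.60775336 0.26806576 0.        ] 2047 0.048813856174099945
side [0.60775336 0.26806576 0.        ] 937 0.04990018429202414
45 1 near [-36.  49. 144. 145.  55. 170.]
45 1 far None
45 -1 near [-36.  49. 144. 145.  55. -10.]
45 -1 far None
50 1 near None
50 1 far [  5.  28. 100. -30.  14.  38.]
50 -1 near [-33.  42. 140. 142.  41.  -1.]
50 -1 far [   5.   28.  100.  -30.   14. -142.]
70 1 near [-23.  29. 122.  43.  14. -69.]
70 1 far [ 3. 31. 82. -4. 48. 11.]
70 -1 near [-23.  29. 122.  43.  14. 111.]
70 -1 far [   3.   31.   82.   -4.   48. -169.]
90 1 near [-16.  32. 106.  -0.  43. -21.]
90 1 far [ 2. 39. 61. -0. 79.  8.]
90 -1 near [-16.  32. 106.  -0.  43. 159.]
90 -1 far [   2.   39.   61.    0.   79. -172.]
110 1 near [-12.  40.  89.  -6.  70. -14.]
110 1 far [  1.  51.  38.   2. 110.   7.]
110 -1 near [-12.  40.  89.  -6.  70. 166.]
110 -1 far [   1.   51.   38.    2.  110. -173.]
120 1 near [-10.  45.  82.  -8.  83. -13.]
120 1 far [  1.  59.  25.   4. 126.   8.]
120 -1 near [-10.  45.  82.  -8.  83. 167.]
120 -1 far [   1.   59.   25.    4.  126. -172.]
122 1 near [-10.  46.  80.  -8.  85. -13.]
122 1 far [  0.  61.  22.   4. 129.   8.]
122 -1 near [-10.  46.  80.  -8.  85. 167.]
122 -1 far [   0.   61.   22.    4.  129. -172.]
```

```bash
python3 - <<'E'
from h import *
for a in (50,55,60,65,70,75):
    q=r.inverse_kinematics(D(-.15,.09,.035),eul(tilt(a,YAW,1))); q2=r.inverse_kinematics(D(-.13,.09,.10),eul(tilt(a,YAW,1)));print(a,None if q is None else np.round(q,0),None if q2 is None else np.round(q2,0))
    q=r.inverse_kinematics(D(-.15,.09,.035),eul(tilt(a,np.radians(12),1)));print('   ',None if q is None else np.round(q,0))
# tumbler
yaw=np.degrees(YAW)+90
o=[180,0,yaw]
r.move_to([.624,.0807,.20],o)
r.line_to([.624,.0807,.100],v=.1)
print(r.sense()['wrist_force'])
r.set_gripper(.04,effort=15)
s=r.sense();print(s['finger_gap'],s['wrist_force'],s['time'])
r.line_to([.624,.0807,.20],v=.1)
print(r.sense()['finger_gap'],r.sense()['wrist_force'])
t=D(-.08,.27)
r.line_to([t[0],t[1],.20],v=.2)
r.line_to([t[0],t[1],.07],v=.1)
f=r.line_to([t[0],t[1],.050],v=.03,max_force=4)
s=r.sense();print(f,s['tcp_pos'],s['wrist_force'],s['time'])
shot('scene','t1')
E
```

```text
50 None [ 12.  30. 128. 213.  20. 162.]
    None
55 [ 11.  38. 129. 205.  23. 171.] [ 10.  28. 124. 238.  11. 136.]
    [   1.   39.  131.  165.   25. -175.]
60 [ 10.  36. 125. 219.  13. 156.] [  9.  26. 120. -59.   9.  72.]
    [   2.   35.  127.  156.   13. -166.]
65 None [  8.  26. 116. -23.  15.  35.]
    None
70 [  8.  33. 117. -24.  12.  36.] [  7.  26. 112. -11.  23.  23.]
    [  3.  33. 118.  18.  10. -26.]
75 [  7.  33. 113. -10.  20.  21.] [  7.  26. 107.  -6.  32.  17.]
    [  4.  32. 114.   7.  19. -14.]
[-0.75047465 -0.16687778 -0.08822414]
0.055342412668011924 [ 0.19564469 -0.04240382  1.07752692] 4.45
0.0554473843880028 [ 0.53866783  0.05084575 -1.21107406]
True [0.60859011 0.27796695 0.05416251] [1.65875187 1.38538036 1.78360899] 8.7167
```

View pics/t1.png

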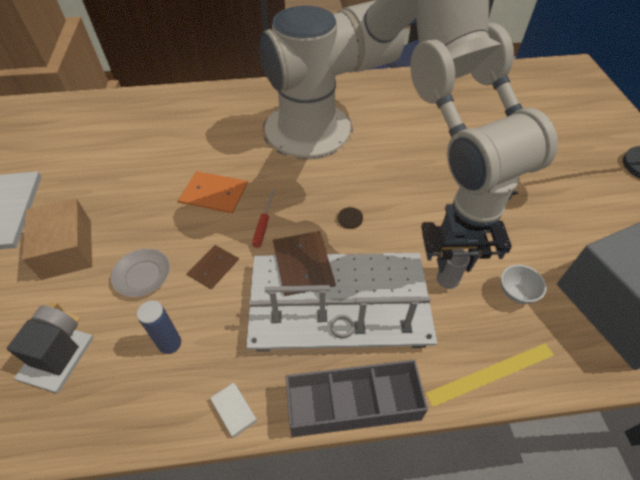

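The tumbler is in the gripper and touching the bench at (450,275), right of the deck in the picture and clear of the bowl at (522,285). I'll release it, then push the plaque's front edge square against the strip with two open fingers.

```bash
python3 - <<'E'
from h import *
yaw=np.degrees(YAW)+90; o=[180,0,yaw]
r.set_gripper(.091)
p=r.sense()['tcp_pos']; r.line_to([p[0],p[1],.17],v=.12)
# pre-front push
a=D(-.235,-.081)
r.move_to([a[0],a[1],.17],o)
r.line_to([a[0],a[1],.048],v=.12)
s=r.sense(); print(np.round(s['tcp_pos'],4),np.round(s['wrist_force'],2),s['time'])
b=D(-.165,-.081)
f=r.line_to([b[0],b[1],.048],v=.05,max_force=8)
s=r.sense(); d=s['tcp_pos']-O; print(f,d@EX,d@EY,np.round(s['wrist_force'],2),s['time'])
shot('side','s2'); shot('scene','sc2')
E
```

```text
[ 0.4205 -0.0562  0.0484] [ 0.28 -1.14  0.42] 13.175
True -0.17866773571392278 -0.08085387443243902 [-3.4   0.53  2.88] 14.225
```

View pics/s2.png

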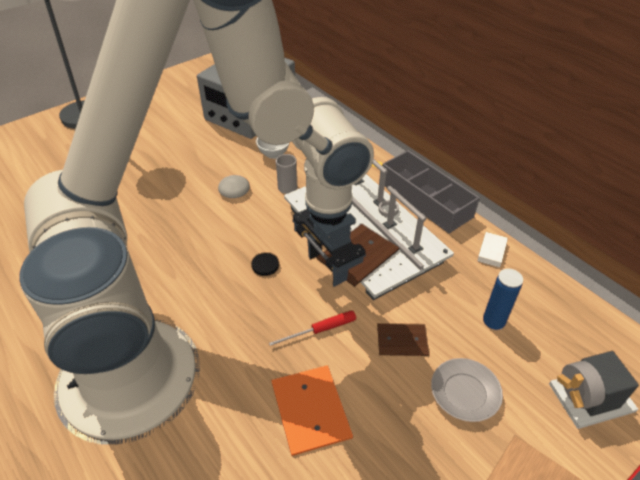

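```bash
cat > pl.py <<'E'
from h import *
def plaque(sfx):
    for n in ['scene','side']:
        shot(n,n+sfx); im,P=cloud(n,n+sfx); Q=P.reshape(-1,3); C=im.reshape(-1,3).astype(float); d=Q-O; x,y=d@EX,d@EY
        br=(x>-.25)&(x<.01)&(abs(y)<.2)&(C[:,0]>C[:,2]*1.35)&(C[:,0]<140)&(Q[:,2]>.05)&(Q[:,2]<.062)
        k,l,st,ce=cv2.connectedComponentsWithStats(br.reshape(480,640).astype(np.uint8)); j=1+np.argmax(st[1:,4]); g=(l==j).ravel()
        rect=cv2.minAreaRect(np.stack([x[g],y[g]],1).astype(np.float32)); print(n,'plaque deck-frame',np.round(rect[0],4),np.round(rect[1],4),round(rect[2],2))
E
python3 - <<'E'
from h import *; from pl import plaque
yaw=np.degrees(YAW)+90; o=[180,0,yaw]
a=D(-.20,-.081); r.line_to([a[0],a[1],.048],v=.1); r.line_to([a[0],a[1],.13],v=.15)
a=D(-.2,-.081)
a=D(-.10,-.26); r.move_to([a[0],a[1],.15],[180,0,np.degrees(YAW)])
print(r.sense()['q'],r.sense()['time'])
plaque('3')
E
```

```text
[-3.04946439e+01  2.95085183e+01  8.63989184e+01  6.91037036e-03
  6.41726400e+01 -2.50094422e+01] 16.6083
scene plaque deck-frame [-0.0914 -0.0812] [0.1616 0.1194] 13.46
side plaque deck-frame [-0.0931 -0.081 ] [0.1595 0.1231] 11.89
```

View pics/scene3.png

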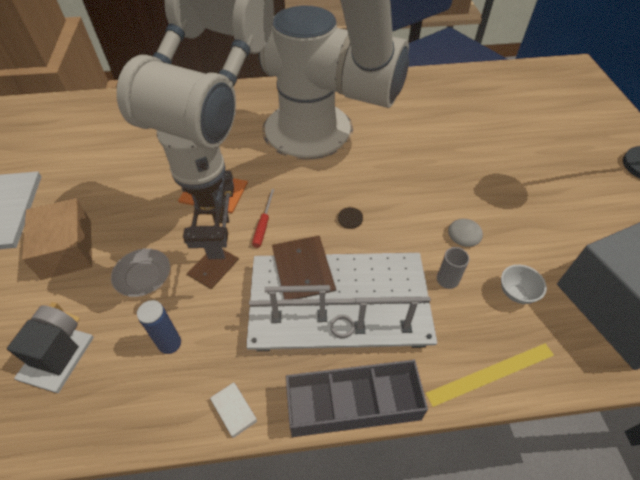

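The front push stopped early with the plaque's far corner on the strip and 12.6 degrees of yaw left, at scene (303,266). The tumbler stands upright at (452,268). The two-finger side push will square the plaque.

```bash
python3 - <<'E'
from h import *; from pl import plaque
o=[180,0,np.degrees(YAW)]
a=D(-.092,-.195,.15); r.line_to(a,v=.15); a[2]=.048; r.line_to(a,v=.12)
f=r.line_to(D(-.092,.0,.048),v=.06,max_force=10)
s=r.sense(); d=s['tcp_pos']-O; print(f,d@EX,d@EY,np.round(s['wrist_force'],2),s['time'])
plaque('4')
E
```

```text
False -0.09195638790353927 -4.431434280324827e-05 [-0.27 -0.08  0.28] 21.6917
scene plaque deck-frame [-0.0808  0.0769] [0.1172 0.1587] 89.15
side plaque deck-frame [-0.1473  0.0776] [0.1255 0.0323] 85.63
```

View pics/scene4.png

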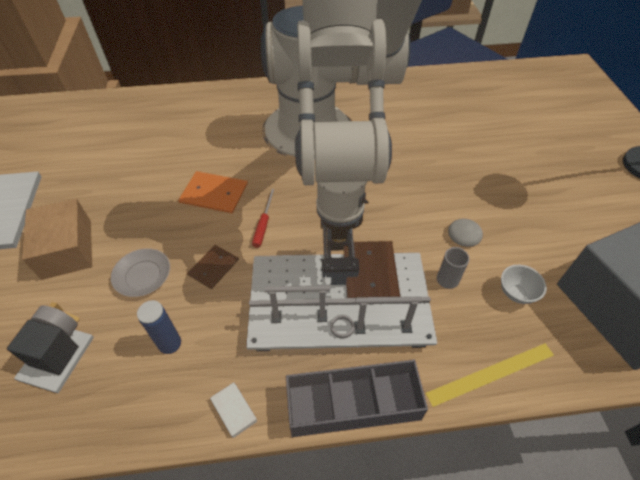

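The side push worked: the plaque is square at deck (-81, 77) mm, seen at scene (372,270). It needs 13 mm more. I'll do that, retreat, re-seat it against the strip and check the kinematics of the tip-up path offline.

```bash
cat >> h.py <<'E'
def dz(al): a=np.radians(al); return np.array([np.cos(a),0,-np.sin(a)]), np.array([np.sin(a),0,np.cos(a)])
def Dv(v): return D(v[0],v[1],v[2])
def path(th,al,s,g,y):
    t=np.radians(th); E=np.array([-.010*np.sin(t)-.160*np.cos(t),y,.045+.160*np.sin(t)])
    z,u=dz(al); return Dv(E+s*z+g/2*u)
E
python3 - <<'E'
from h import *; from pl import plaque
r.line_to(D(-.085,.0,.048),v=.1)
f=r.line_to(D(-.085,.013,.048),v=.05,max_force=10)
r.line_to(D(-.085,-.03,.048),v=.12); r.line_to(D(-.085,-.03,.14),v=.2)
o=[180,0,np.degrees(YAW)+90]
r.move_to(D(-.23,.09,.14),o); 
print(f,r.sense()['time']); plaque('5')
q0=r.sense()['q']
for al in (70,72,75):
  for th in (0,10,20,40,66):
    q=r.inverse_kinematics(path(th,al,.010,.085,.09),eul(tilt(al,YAW,1))); print(al,th,path(th,al,.010,.085,.09).round(3),None if q is None else np.round(q,0))
E
```

```text
False 24.8083
scene plaque deck-frame [-0.0815  0.0902] [0.1199 0.1591] 89.65
side plaque deck-frame [-0.0812  0.0919] [0.1252 0.1625] 89.76
70 0 [0.555 0.102 0.05 ] [  7.  32. 112. -15.  17.  26.]
70 10 [0.555 0.102 0.078] [  7.  29. 111. -12.  21.  23.]
70 20 [0.561 0.102 0.105] [  7.  26. 109. -10.  26.  21.]
70 40 [0.586 0.099 0.153] [  6.  23. 103.  -7.  35.  17.]
70 66 [0.64  0.094 0.196] [ 5. 23. 93. -5. 44. 14.]
72 0 [0.555 0.102 0.049] [  7.  32. 111. -11.  20.  22.]
72 10 [0.556 0.102 0.076] [  7.  29. 109.  -9.  24.  20.]
72 20 [0.561 0.102 0.103] [  7.  27. 107.  -8.  29.  18.]
72 40 [0.586 0.099 0.151] [  6.  24. 101.  -6.  38.  16.]
72 66 [0.64  0.094 0.195] [ 5. 24. 92. -4. 47. 13.]
75 0 [0.555 0.102 0.046] [  6.  33. 108.  -7.  25.  18.]
75 10 [0.556 0.102 0.074] [  6.  30. 107.  -6.  29.  17.]
75 20 [0.561 0.102 0.101] [  6.  27. 105.  -6.  33.  16.]
75 40 [0.586 0.099 0.149] [ 6. 24. 99. -4. 42. 14.]
75 66 [0.64  0.094 0.193] [ 4. 25. 89. -3. 51. 12.]
```

View pics/side5.png

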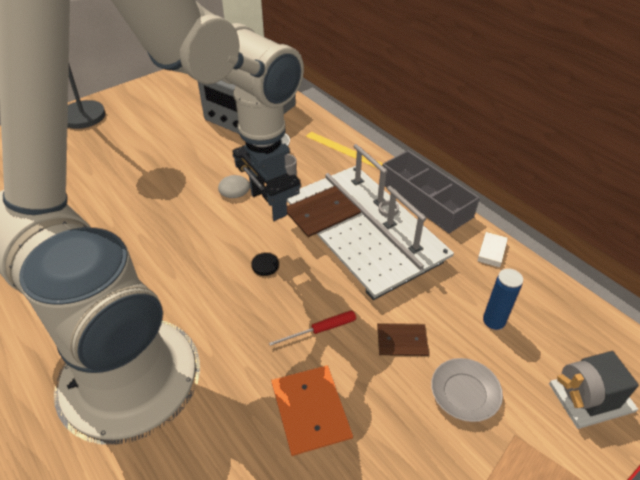

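The plaque lies at deck (-81, 91) mm, square, with its front overhanging, at side (323,208). The tumbler is untouched. Now the tip-up: tilted open gripper, lower finger under the front edge, following the arc.

```bash
python3 - <<'E'
from h import *
y=.0905; al=72; g=.085; o=eul(tilt(al,YAW,1))
r.set_gripper(g)
p=path(0,al,.009,g,y)
r.move_to(p-.05*EX+.06*EZ,o); r.line_to(p-.05*EX,v=.12)
s=r.sense(); f0=s['wrist_force']; print(s['finger_gap'],f0.round(2),s['time'])
f=r.line_to(p-.004*EX,v=.06,max_force=10); print(f)
f=r.line_to(p,v=.02,max_force=10)
s=r.sense(); print(f,((s['tcp_pos']-p)*1e3).round(1),(s['wrist_force']-f0).round(2),s['time'])
for th,ss in ((5,.009),(12,.009),(20,.010)):
    p=path(th,al,ss,g,y); f=r.line_to(p,v=.06,max_force=25); s=r.sense(); print(th,f,(s['wrist_force']-f0).round(2),s['time'])
    if f: break
shot('side','s6'); shot('scene','sc6')
E
python3 -c "
import cv2
a=cv2.imread('pics/s6.png')[130:330,220:460];b=cv2.imread('pics/sc6.png')[170:370,240:480]
import numpy as np
cv2.imwrite('pics/c6.png',cv2.resize(np.hstack([a,b]),None,fx=1.66,fy=1.66,interpolation=cv2.INTER_CUBIC))"
```

```text
0.08478113622829506 [0.72 0.09 0.01] 27.475
False
False [0.1 0.  0. ] [ 0.09 -0.33  0.15] 28.7417
5 False [-5.14  0.91 -0.64] 29.125
12 False [-6.58  1.97 -0.07] 29.6
20 False [-12.47   2.58   3.17] 30.1
```

View pics/c6.png

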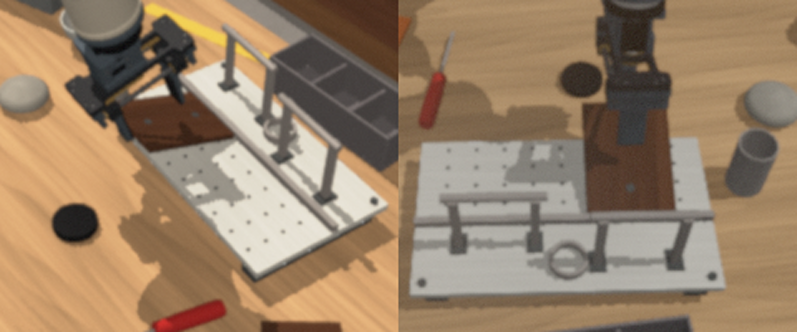

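```bash
cat > tl.py <<'E'
from h import *
def ang(n,fn):
    im,P=cloud(n,fn); Q=P.reshape(-1,3); C=im.reshape(-1,3).astype(float); d=Q-O; x,y=d@EX,d@EY
    m=(x>-.25)&(x<.12)&(y>.02)&(y<.16)&(C[:,0]>C[:,2]*1.35)&(C[:,0]<140)&(Q[:,2]>.048)
    X=np.stack([x,y,Q[:,2]],1)[m]
    k,l,st,ce=cv2.connectedComponentsWithStats(m.reshape(480,640).astype(np.uint8)); j=1+np.argmax(st[1:,4]); X=np.stack([x,y,Q[:,2]],1)[(l==j).ravel()]
    c=X.mean(0); 
    for _ in range(4):
        u,sv,vt=np.linalg.svd(X-X.mean(0),full_matrices=False); nn=vt[2]; e=(X-X.mean(0))@nn; X=X[abs(e)<max(.003,2*e.std())]
    print(n,len(X),'normal',nn.round(3),'rms',e.std().round(4),'min',X.min(0).round(3),'max',X.max(0).round(3))
E
python3 -c "
from tl import *
ang('side','s6');ang('scene','sc6')
s=r.sense();d=s['tcp_pos']-O;print(d@EX,d@EY,s['tcp_pos'][2],s['wrist_force'])"
```

```text
side 1389 normal [ 0.303 -0.003  0.953] rms 0.0013 min [-0.159  0.029  0.054] max [0.001 0.152 0.107]
scene 3182 normal [-0.646  0.683 -0.34 ] rms 0.0223 min [-0.226  0.031  0.051] max [-0.001  0.15   0.319]
-0.11230758451629631 0.09022965257651154 0.1030790171546435 [-11.97101408   2.60892324   2.28651119]
```

The side depth gives a plaque tilt of 17.6 degrees with the far edge at the strip. The finger is under the front edge, so it's lifting as planned. I'll continue.

```bash
python3 - <<'E'
from h import *; from tl import ang
y=.0905; al=72; g=.085
for th,ss in ((28,.011),(36,.012),(44,.013),(52,.014),(60,.015),(66,.015)):
    p=path(th,al,ss,g,y)-.0015*EX; f=r.line_to(p,v=.08,max_force=25); s=r.sense(); print(th,f,s['wrist_force'].round(2),s['time'])
    if f: break
shot('side','s7'); ang('side','s7')
E
python3 -c "
import cv2
a=cv2.imread('pics/s7.png')[100:340,220:480]
cv2.imwrite('pics/c7.png',cv2.resize(a,None,fx=2.3,fy=2.3,interpolation=cv2.INTER_CUBIC))"
```

```text
28 False [-15.25   3.21   4.79] 30.6083
36 False [-1.26 -0.06 -1.44] 31.025
44 False [ 0.5  -0.12 -0.55] 31.4417
52 False [-0.71  0.12 -0.66] 31.8583
60 False [-0.2  -0.21  0.31] 32.275
66 False [-1.07  0.51 -0.04] 32.625
side 460 normal [0.912 0.022 0.409] rms 0.0021 min [-0.108  0.029  0.054] max [-0.008  0.152  0.27 ]
```

View pics/c7.png

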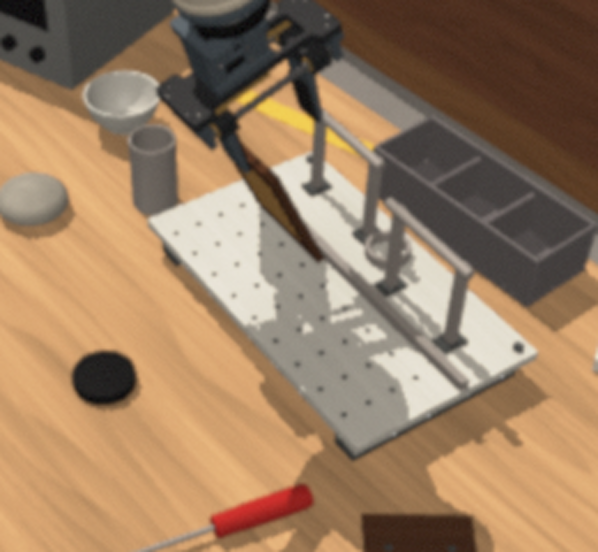

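The tilt is about 66 degrees, with the plaque lying on the lower finger. Now I'll close the gap stepwise, keeping the lower finger under it.

```bash
python3 - <<'E'
from h import *; from tl import ang
y=.0905; al=72
for th,g in ((66,.070),(66,.055),(67,.042),(68,.030),(69,.022)):
    r.set_gripper(g,effort=10); r.line_to(path(th,al,.015,g,y)-.001*EX,v=.08,max_force=25)
r.set_gripper(.004,effort=25)
s=r.sense(); print(s['finger_gap'],s['wrist_force'].round(2),s['time'])
shot('side','s8'); ang('side','s8')
E
python3 -c "
import cv2
a=cv2.imread('pics/s8.png')[100:340,220:480]
cv2.imwrite('pics/c8.png',cv2.resize(a,None,fx=2.3,fy=2.3,interpolation=cv2.INTER_CUBIC))"
```

```text
0.010016183316136705 [ 1.44 -0.1   1.03] 36.3333
side 702 normal [0.954 0.014 0.299] rms 0.0029 min [-0.092  0.029  0.05 ] max [-0.005  0.154  0.293]
```

View pics/c8.png

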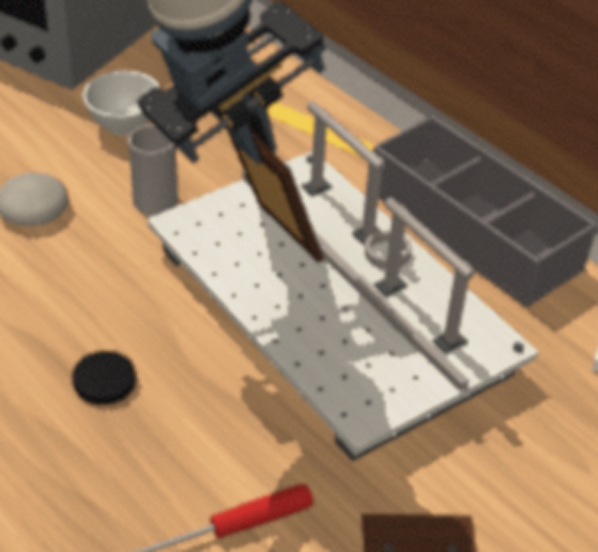

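Gap reads 10.0 mm, so the plaque is held flat between the pads at about 72 degrees. Next I'll estimate the insertion depth, lift slightly and turn to the lean.

```bash
cat >> h.py <<'E'
def tcpF(x,y,z,al,s): # TCP for foot corner (upper face) at deck coords
    zt,u=dz(al); return Dv(np.array([x,y,z])-(.160-s)*zt-.005*u)
E
python3 - <<'E'
from h import *
s=r.sense(); d=s['tcp_pos']-O; z,u=dz(72); print(d@EX,d@EY,d[2])
ins=.160-(d[2]-.045-.005*np.cos(np.radians(72)))/np.sin(np.radians(72)); print('ins',ins)
q=None
for al in (72,80,90,100,110,120):
    print(al,np.round(r.inverse_kinematics(tcpF(-.03,.09,.08,al,ins),eul(tilt(al,YAW,1))),0))
ok=r.line_to(s['tcp_pos']+.02*EZ-.025*EX,v=.08); s=r.sense(); print(s['finger_gap'],s['wrist_force'].round(2))
for al in (80,90,100,110,119):
    r.line_to(tcpF(-.035,.09,.08,al,ins),v=.08,orientation=eul(tilt(al,YAW,1)))
s=r.sense(); print(s['finger_gap'],s['wrist_force'].round(2),s['time'])
shot('side','s9'); shot('scene','sc9')
from tl import ang; ang('side','s9')
E
python3 -c "
import cv2
import numpy as np
a=cv2.imread('pics/s9.png')[60:340,240:520];b=cv2.imread('pics/sc9.png')[130:410,240:520]
cv2.imwrite('pics/c9.png',cv2.resize(np.hstack([a,b]),None,fx=1.42,fy=1.42,interpolation=cv2.INTER_CUBIC))"
```

```text
-0.05231582220137548 0.09050800795174677 0.18364079222473048
ins 0.01584904271839399
72 [ 6. 19. 96. -5. 47. 14.]
80 [ 4. 23. 86. -2. 61. 11.]
90 [ 3. 29. 74. -0. 77.  9.]
100 [ 2. 37. 60.  1. 93.  8.]
110 [  1.  45.  46.   2. 109.   7.]
120 [  1.  55.  29.   4. 125.   8.]
0.009731740808200856 [-0.44 -0.43 -1.38]
0.009438262095552093 [-0.15  1.22 -2.19] 39.1833
side 1053 normal [-0.88   0.001  0.474] rms 0.0017 min [-0.043  0.028  0.081] max [0.036 0.155 0.226]
```

View pics/c9.png

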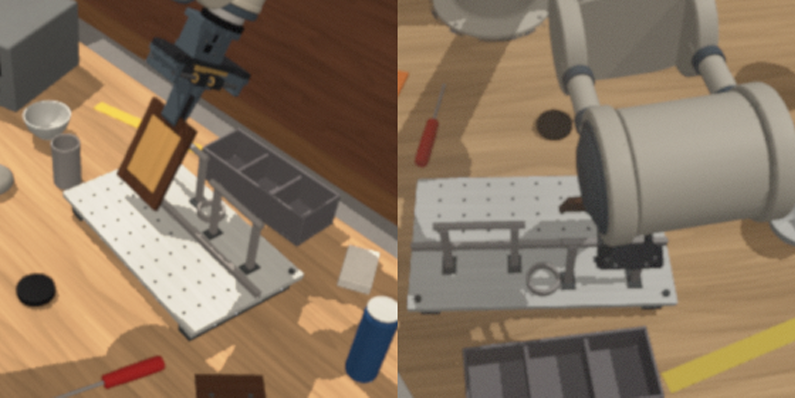

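The side depth gives a lean of 28.3 degrees, square (normal-y 0.001), centred at y about 91 mm and held in front of the rest at crop (157,155). Now I'll lower it to the deck and slide it back until it touches.

```bash
python3 - <<'E'
from h import *
s=r.sense(); p=s['tcp_pos']
r.line_to(p-.027*EZ,v=.08)
f=r.line_to(p-.045*EZ,v=.02,max_force=4)
s=r.sense(); print('down',f,((s['tcp_pos']-p)*1e3).round(1),s['wrist_force'].round(2))
p=s['tcp_pos']+.0008*EZ; r.line_to(p,v=.02)
r.line_to(p+.016*EX,v=.05,max_force=8)
f=r.line_to(p+.040*EX,v=.02,max_force=4)
s=r.sense(); d=s['tcp_pos']-p; print('fwd',f,(d@EX*1e3).round(1),s['wrist_force'].round(2),s['time'])
shot('side','s10')
from tl import ang; ang('side','s10')
E
python3 -c "
import cv2
a=cv2.imread('pics/s10.png')[60:300,260:500]
cv2.imwrite('pics/c10.png',cv2.resize(a,None,fx=2.5,fy=2.5,interpolation=cv2.INTER_CUBIC))"
```

```text
down True [  0.5  -0.1 -35.2] [ 4.34 -0.65  6.48]
fwd True 31.1 [-2.35 -0.07  2.87] 41.7833
side 1005 normal [-0.867 -0.003  0.498] rms 0.0018 min [-0.016  0.029  0.05 ] max [0.068 0.153 0.193]
```

View pics/c10.png

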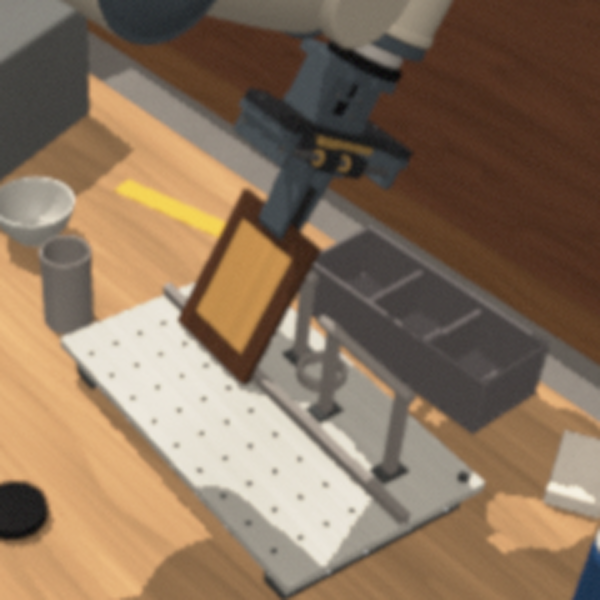

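Contact: lean 29.9 degrees, foot at about -6 mm, normal square. I'll release slightly and back out along the tool axis.

```bash
python3 - <<'E'
from h import *
from tl import ang
r.set_gripper(.016); r.pause(.3)
s=r.sense(); M=R.from_euler('xyz',s['tcp_rot'],degrees=True).as_matrix(); print(s['wrist_force'].round(2))
f=r.line_to(s['tcp_pos']-.05*M[:,2],v=.06,max_force=6); print(f)
s=r.sense(); r.line_to(s['tcp_pos']+.06*EZ,v=.15)
r.line_to(s['tcp_pos']+.06*EZ-.18*EX,v=.2,orientation=[180,0,s['tcp_rot'][2]] if False else None)
r.pause(.5); print(r.sense()['time'])
for n,fn in (('side','s11'),('scene','sc11')): shot(n,fn); ang(n,fn)
a=cv2.imread('pics/s11.png')[60:340,240:520];b=cv2.imread('pics/sc11.png')[130:410,220:500]
cv2.imwrite('pics/c11.png',cv2.resize(np.hstack([a,b]),None,fx=1.42,fy=1.42,interpolation=cv2.INTER_CUBIC))
E
```

```text
[-0.16  0.17 -0.41]
FalseTraceback (most recent call last):
  File "<stdin>", line 6, in <module>
station.MotionError: the arm cannot follow that straight line within its joint ranges
```

```bash
python3 - <<'E'
from h import *
from tl import ang
s=r.sense(); p=s['tcp_pos']; print(p,s['q'].round(0))
r.line_to(p+.06*EZ-.03*EX,v=.1,orientation=eul(tilt(95,YAW,1)))
r.move_to(D(-.2,-.05,.33),eul(tilt(90,YAW,1)))
r.pause(.3); print(r.sense()['time'])
for n,fn in (('side','s11'),('scene','sc11')): shot(n,fn); ang(n,fn)
a=cv2.imread('pics/s11.png')[60:340,240:520];b=cv2.imread('pics/sc11.png')[130:410,220:500]
cv2.imwrite('pics/c11.png',cv2.resize(np.hstack([a,b]),None,fx=1.42,fy=1.42,interpolation=cv2.INTER_CUBIC))
E
```

```text
[0.75615242 0.0830143  0.21813222] [  0.  62.  13.   4. 134.   8.]
45.8667
side 1113 normal [-0.868  0.001  0.497] rms 0.0019 min [-0.016  0.028  0.05 ] max [0.067 0.153 0.192]
scene 254 normal [ 0.937  0.001 -0.348] rms 0.002 min [0.057 0.03  0.156] max [0.073 0.149 0.188]
```

View pics/c11.png

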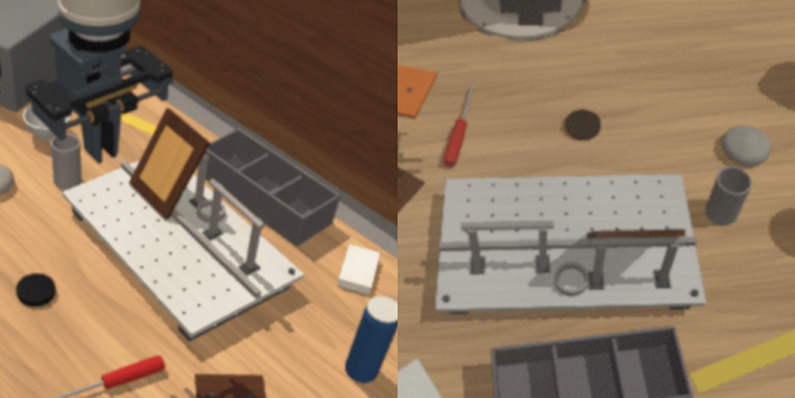

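View pics/sc11.png

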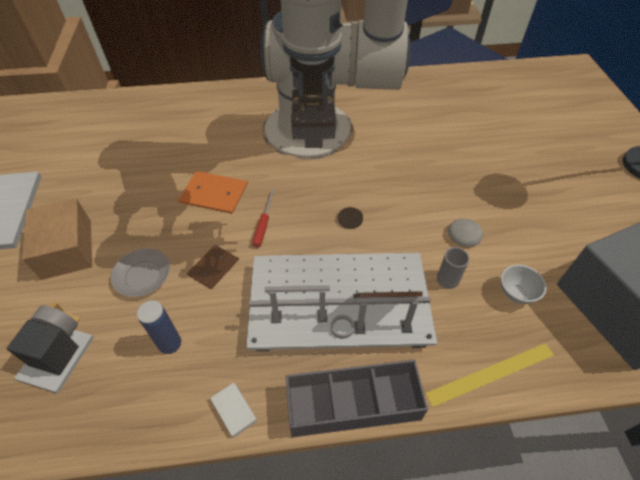

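The plaque leans at 29.8 degrees on the far bar with its top at scene (388,293). The tumbler stands at (452,268), and the bystanders are where they were in the first picture. Handing in.

```bash
python3 -c "
from h import *
print(r.sense()['wrist_force'].round(2)); print(r.sign_off()); print(r.sense()['time'])"
```

```text
[0.1  0.48 0.03]
the job is handed in; nothing more can be done
None
the job is handed in; nothing more can be done
```

I stood the tumbler upright on the bench to the left of the deck. Then I slid the plaque into the far rest's bay, tipped it up and left it leaning on that rest's bar. The job was handed in shortly after 46 s on the robot's clock, against the 72 s limit.

**Last checks, before handing in:**
- **Lean:** 29.8° from upright by side-camera depth. The scene camera's fit gave about 20°, but it rested on a thin sliver at the top edge, so I did not use it.
- **Position:** the plaque is square to the bay within about 0.1°. Its foot is about 7 mm in front of the strip and within about 1 mm of mid-bay.
- **Tumbler and bystanders:** the pictures show the tumbler upright and the bystanders where they started. I judged that by eye and did not measure it.
- **Robot:** clear of everything, with wrist force near zero.

**What went wrong on the way:**
- The first push towards the strip stopped early on its force limit, with the plaque still turned about 12.6°. The sideways push then squared it.
- One retreat move after release was refused as out of joint range, so I backed away by another path.

I did not measure the contact force on the bar or the speeds. The plaque did not visibly move after release.

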